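# Sweep the loose jar lids into the lid tray

### The arm

A 7-joint arm with a two-finger parallel gripper is mounted at the origin on the work surface. World frame = base frame: x ahead of the robot, y to its left, z up, the work surface at z = 0. Lengths are in m, angles in rad, forces in N, time in s.
With the tool pointing down it reaches from about 0.4 to 0.875 m from the base axis. Payload 19.3 kg.
Tool frame: the origin (TCP) lies midway between the tips of the shut fingers; the grasp point (between the pads) lies 19 mm behind it; z points along the fingers, y is the line along which they close (so a half turn about z gives the same grasp; the last joint's range is limited). The gripper opens to 85 mm and grips with 20 to 120 N. Pads are 22 mm wide; open, the fingers measure 114 mm over their backs; the gripper's body (76 mm by 85 mm) begins 54 mm behind the grasp point. The pads swing forward as they close: fully open they stand 13 mm farther back than shut.
Start: joints at [-1.395, 0.521, -0.036, 1.599, 0.021, 1.021, -0.113], TCP at [0.152, 0.606, 0.199] pointing down, gripper open.
Joint ranges: [-2.91, 2.91], [-0.3, 2.13], [-1.5, 1.42], [0.17, 2.43], [-1.26, 4.41], [0.16, 1.93], [-2.52, 2.52]. Speed limits (rad/s): [1.89, 1.89, 2.39, 2.39, 3.01, 3.01, 3.01].

### API

Orientations are given as [roll, pitch, yaw] about the fixed x, y, z axes, in that order (R = Rz(yaw) Ry(pitch) Rx(roll)).
In Python, from workcell import telemetry, grab_frame, calibration, bot, outline_of, landmark_of gives the robot as it stands. The module is installed in compiled form; this text tells all that it offers.
- The arm moves only by the shell command python3 -m inch 'ROWS' [FORCE]. ROWS is JSON, a list of rows, each a list of 7 numbers: the shift along the tool's x, y, z in m, then the turn, a rotation vector about the tool's x, y, z in rad, then the closure, from 0 (fully open) to 1 (shut). A call has 1 to 5 rows; each row shifts and turns the commanded pose from where the row before left it, along the tool's axes as they then stand; what a row does not reach is not made up. A row lasts 1/10 s, in which the tool goes at most 50 mm and 8.59 degrees, less where a joint would pass 70% of its speed; a pose out of reach is approached as far as the arm can. A call is refused whole if a number of a shift passes 0.05 or a number of a turn 0.15, either way. A call with a gripper value outside its range is refused whole. The fingers move at their own pace and stop on an object; FORCE is the grip in N (left out, the last holds). Time passes only in rows, so rows that do not move let the fingers close. It gives the time, the measured TCP pose, the force, the opening and the grip force at its end, in the units of the state.
- telemetry.observe(): the state, without advancing time (a new reading comes with each control period).
- grab_frame(name): name is "scene" or "top" or "wrist"; returns the picture (400x640x3 uint8, red, green, blue); there is no depth.
- calibration(name): a dict with "fovy" (degrees; the focal length in pixels is half the picture's height over the tangent of half this angle, whatever the lens; pixels are square), "cx", "cy" (the principal point, pixels), "dist" ([k1, k2, p1, p2, k3] as OpenCV has them; the pictures are not rectified), "pose" (4x4, takes a point from camera to world coordinates). Camera axes: x right, y down, z forward; pixel columns grow to the right and rows downward; lengths in m; the calibration is good to about 2 mm. A picture is of the moment at which its call begins: read the wrist's pose just before it. calibration takes no time and is no camera call; for the wrist camera it gives the pose at the moment of the call.
- bot.job_done(): hands the job in; it is judged then, once.
Trained networks look in the newest picture that a camera, given by its name, has taken for a name from the list of things; names that differ only in an ending like _2 or _b are one class to them, and where a whole thing is asked for, a point or a joint stands for the part that bears it (a point fixed in the world has none). Each returns a list of dicts, best first, with "score" (0 to 1); they miss things now and then, are a little off and sometimes report something else, mostly with a low value. They report only what shows in the picture. A call takes as long as a camera call. They do not tell look-alikes from the thing itself.
- outline_of(label, camera): "region" (400x640 bool, what is visible of it) and "rect" ([left, top, right, bottom] in pixels, round what is visible of it).
- landmark_of(label, camera): "xy" ([column, row] in pixels: a listed point, or the origin of a listed thing).
The state is a dict: "clock": time; "qpos": joint angles; "qd": joint speeds; "joint_efforts": joint torques, N m; "position": TCP position; "tool_rot": TCP orientation; "force": force on the tool from outside, world axes, zero at the start; "moment": the same for the moment, N m; "grip_width": finger opening in m; "finger_force": force on a finger pad.
Only numpy, scipy, OpenCV 4.12 (cv2) and the standard library are available. Lean on these libraries where they do the work, as an engineer would, in place of code of your own. Each camera call takes 0.05 s, during which the arm holds its last target. There are 200 camera calls.

### The job

Use the fingers as a brush: sweep the three loose jar lids (red, yellow and green) across the tiles through the open side of the three-sided steel tray, until each lies flat on the tray floor, wholly inside the tray. Keep the lids on the tiles all the way, never lifting or carrying one, and leave the stacked jars, the funnel and the closed pot where they stand.

Things in the scene. Friction and masses are not known exactly. Their poses are not given: they have to be found in the camera images.
- tray: fixed three-sided steel tray, 120 (x) by 190 mm (y) outside; walls 30 mm high, 5 mm thick at the back (+x) and sides (+-y). Origin: centre, at tile level. Open mouth at x = -60 mm, faces the robot (yaw within 0.25 rad). Insides: back wall x = +55, side walls y = +-90 mm
- tray_mouth (a point): middle of the tray's mouth line, at tile level, same axes as the tray. The tray's dark floor is flush with the tiles, no step, so lids slide straight in. The tray may stand to the left or right, beside the pot
- lid_red_center (a point): centre of the loose red jar lid: flat round disc, 43 mm diameter, 14 mm high, about 16 g, lying flat on the tiles between robot and tray; the point is 7 mm above its underside. It slides when pushed from the side and stops when the push stops
- lid_yellow_center (a point): centre of the loose yellow jar lid: flat round disc, 43 mm diameter, 14 mm high, about 16 g, lying flat on the tiles between robot and tray; the point is 7 mm above its underside. It slides when pushed from the side and stops when the push stops
- lid_green_center (a point): centre of the loose green jar lid: flat round disc, 43 mm diameter, 14 mm high, about 16 g, lying flat on the tiles between robot and tray; the point is 7 mm above its underside. It slides when pushed from the side and stops when the push stops
- jar_low_center (a point): centre of the lower of two stacked green glass jars (each 80 mm diameter, 100 mm high), loose, standing off to one side; the point is 50 mm above the tiles. Bystander
- jar_top_center (a point): centre of the upper stacked jar, loose on the lower one; the point is 150 mm above the tiles. Bystander
- funnel_center (a point): centre of the blue plastic funnel standing wide end down, 110 mm diameter at the foot, 120 mm high, loose, standing off to the other side; the point is 60 mm above the tiles, on its axis. Bystander
- pot_center (a point): centre of the white ceramic pot with blue clip-on lid, closed, about 105 mm diameter, 69 mm high, loose, standing beside the tray; the point is 35 mm above the tiles, on its axis. Bystander
Not all that is in view belongs to the job. Of the things that look like the part that bears lid_red_center, take the one that is farthest to the robot's right at the start. Several things look just like the part that bears lid_green_center: the one meant starts farthest from the robot's base.

How it is judged:
At the end, for the whole second after the job is handed in: Each lid lies flat on the floor of the tray (centre lower than 15 mm) wholly between its walls and behind the mouth line (about 1.5 mm may stick out); jars, funnel and pot are upright and within 20 mm of where they began (x of lid_red_center in the frame of tray between -0.04 and 0.06 m and y of lid_red_center in the frame of tray between -0.09 and 0.09 m and height (world z) of each of lid_red_center, lid_yellow_center, lid_green_center below 0.015 m and x of lid_yellow_center in the frame of tray between -0.04 and 0.06 m and y of lid_yellow_center in the frame of tray between -0.09 and 0.09 m and x of lid_green_center in the frame of tray between -0.04 and 0.06 m and y of lid_green_center in the frame of tray between -0.09 and 0.09 m and distance of each of jar_low_center, jar_top_center, funnel_center, pot_center from where it was at the start of the episode below 0.02 m and angle between each of jar_low_center, jar_top_center, funnel_center, pot_center's own z axis and vertical below 0.15 rad); the robot touches nothing.
It fails at once if a lid was lifted off the tiles (centre above 30 mm) (height (world z) of any of lid_red_center, lid_yellow_center, lid_green_center above 0.03 m).
It fails at once if a jar, the funnel or the pot was knocked or moved by more than 20 mm (distance of any of jar_low_center, jar_top_center, funnel_center, pot_center from where it was at the start of the episode above 0.02 m).
It also fails if it takes over 72 s, if anything falls off the work surface, if the arm or the gripper's body presses on something with over 40 N, if the wrist force passes 120 N, or if a joint passes its speed limit or range.

## Working session

There is one attempt and no reset: what is moved stays moved. The work goes in short steps, Python scripts to look and compute and a shell command to move; the robot and the scene stay as the last step left them, time stands still between calls to the robot, and variables do not carry over. Pictures are saved under pics/ and viewed, at most 10 in all, crops included, and the job is handed in when it is done.

```bash
mkdir -p pics; cat > h.py <<'E'
import numpy as np, cv2
from workcell import telemetry, grab_frame, calibration, bot, outline_of, landmark_of
def px2w(cam,xy,z,c=None):
    c=c or calibration(cam); f=200/np.tan(np.radians(c["fovy"])/2)
    K=np.array([[f,0,c["cx"]],[0,f,c["cy"]],[0,0,1]])
    p=cv2.undistortPoints(np.array([[xy]],float),K,np.array(c["dist"],float))[0,0]
    T=np.array(c["pose"]); d=T[:3,:3]@[p[0],p[1],1]; o=T[:3,3]
    return o+d*(z-o[2])/d[2]
def save(img,n): cv2.imwrite("pics/"+n,img[:,:,::-1])
E
python3 - <<'E'
from h import *
Z=dict(tray=0,tray_mouth=0,lid_red_center=.007,lid_yellow_center=.007,lid_green_center=.007,jar_low_center=.05,jar_top_center=.15,funnel_center=.06,pot_center=.035)
s=telemetry.observe(); print(s["clock"],s["position"],s["tool_rot"])
for cam in("top","scene"):
    im=grab_frame(cam); save(im,cam+"0.png")
    for n,z in Z.items():
        for r in landmark_of(n,cam):
            if r["score"]>.2: print(cam,n,round(r["score"],2),np.round(r["xy"]),np.round(px2w(cam,r["xy"],z),3)[:2])
print(telemetry.observe()["clock"])
E
```

```text
0.0 [0.15202874 0.60584216 0.19893615] [-3.14046968e+00  8.23971431e-05  2.89576730e+00]
top tray 0.59 [379. 160.] [ 0.632 -0.13 ]
top tray_mouth 0.7 [379. 185.] [ 0.569 -0.127]
top lid_red_center 0.79 [264. 224.] [0.478 0.16 ]
top lid_red_center 0.76 [233. 259.] [0.394 0.239]
top lid_yellow_center 0.51 [390. 230.] [ 0.458 -0.15 ]
top lid_yellow_center 0.27 [382. 160.] [ 0.631 -0.136]
top lid_green_center 0.61 [339. 255.] [ 0.398 -0.024]
top lid_green_center 0.49 [335. 215.] [ 0.497 -0.015]
top jar_top_center 0.96 [158. 212.] [0.503 0.374]
top funnel_center 0.96 [483. 229.] [ 0.453 -0.362]
top pot_center 0.62 [267. 156.] [0.644 0.147]
scene tray 0.94 [254. 246.] [ 0.635 -0.136]
scene tray_mouth 0.94 [274. 232.] [ 0.573 -0.125]
scene tray_mouth 0.59 [492. 280.] [0.393 0.361]
scene lid_red_center 0.78 [442. 255.] [0.401 0.239]
scene lid_red_center 0.75 [399. 259.] [0.47  0.164]
scene lid_red_center 0.54 [257. 248.] [ 0.638 -0.122]
scene lid_yellow_center 0.71 [297. 195.] [ 0.451 -0.15 ]
scene lid_green_center 0.8 [352. 202.] [ 0.386 -0.021]
scene lid_green_center 0.61 [326. 229.] [ 0.497 -0.025]
scene jar_low_center 0.89 [483. 306.] [0.499 0.373]
scene jar_low_center 0.53 [297. 196.] [ 0.481 -0.122]
scene jar_top_center 0.95 [490. 284.] [0.515 0.369]
scene funnel_center 0.72 [231. 147.] [ 0.453 -0.365]
1.0
```

View pics/top0.png

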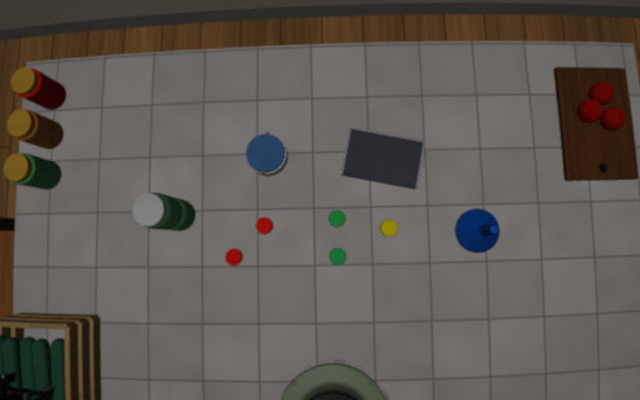

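View pics/scene0.png

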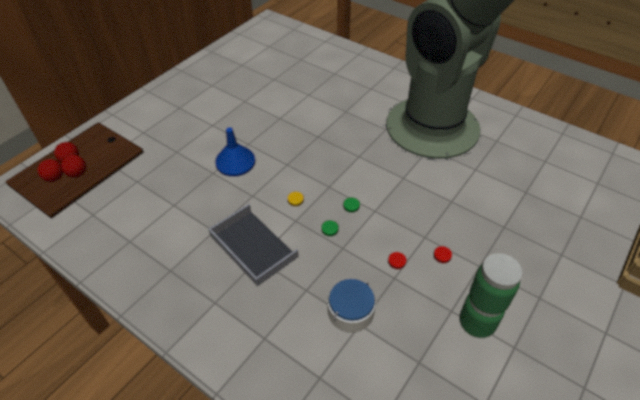

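```bash
python3 - <<'E'
from h import *
im={c:cv2.imread(f"pics/{c}0.png") for c in("top","scene")}
for cam,I in im.items():
    h=cv2.cvtColor(I,cv2.COLOR_BGR2HSV)
    for n,lo,hi in(("red",0,8),("yel",22,34),("grn",50,80)):
        m=cv2.inRange(h,(lo,120,70),(hi,255,255))
        if n=="red": m|=cv2.inRange(h,(172,120,70),(180,255,255))
        k,_,st,ce=cv2.connectedComponentsWithStats(m)
        for i in range(1,k):
            if 60<st[i,4]<600:
                w=px2w(cam,ce[i],.011)
                if .3<w[0]<.6 and abs(w[1])<.3: print(cam,n,st[i,4],ce[i].round(1),w.round(3)[:2])
I=im["top"]
for x in[(342.5,175.5),(415.5,188.5)]: print("mouth corner",px2w("top",x,.0).round(3))
for x in[(351,129),(422,141)]: print("back corner",px2w("top",x,.03).round(3))
a=cv2.resize(I[115:275,220:430],None,fx=3.8,fy=3.8,interpolation=2)
cv2.imwrite("pics/crop.png",a)
E
```

```text
top red 219 [263.9 225.2] [0.475 0.16 ]
top red 221 [233.3 256.7] [0.399 0.237]
top yel 218 [388.6 227.6] [ 0.463 -0.146]
top grn 199 [336.5 218.1] [ 0.489 -0.019]
top grn 203 [337.4 256.1] [ 0.396 -0.019]
scene red 238 [442.4 253.9] [0.401 0.238]
scene red 239 [396.9 259.8] [0.477 0.162]
scene yel 171 [295.1 198.1] [ 0.464 -0.145]
scene grn 162 [351.1 204.2] [ 0.398 -0.018]
scene grn 181 [329.5 227.6] [ 0.491 -0.018]
mouth corner [ 0.596 -0.037  0.   ]
mouth corner [ 0.559 -0.218  0.   ]
back corner [ 0.707 -0.06   0.03 ]
back corner [ 0.673 -0.234  0.03 ]
```

View pics/crop.png

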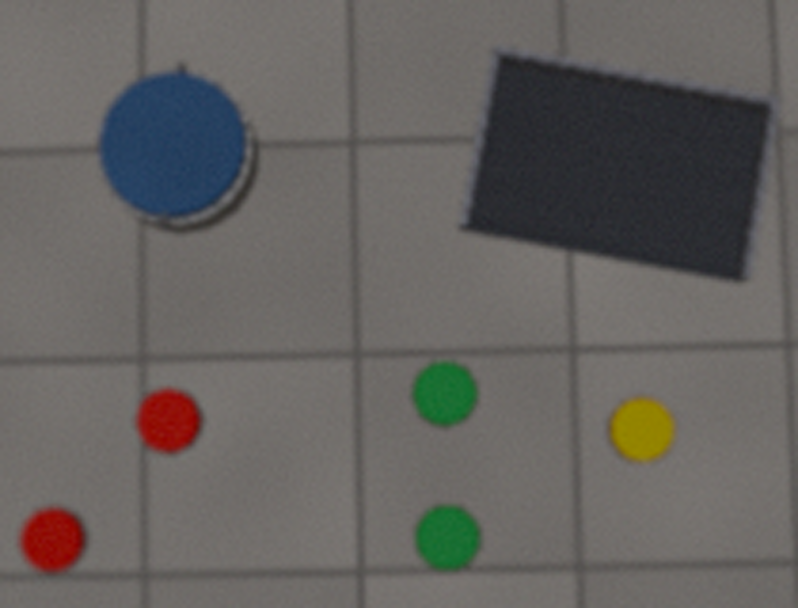

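Candidates:
- **Red:** (264,225) at y=0.16 and (233,257) at y=0.24. The first is farther right, so it's the one meant.
- **Green:** (336,218) at x=0.49 and (337,256) at x=0.40. The first is farther from the base.

The crop confirms both. The two cameras agree within about 2 mm. The tray centre is about (0.635,-0.139) with yaw about -0.2. The plan is to use part-open fingers as a two-point cradle: yellow first, then green, then red in two legs.

```bash
python3 -m inch '[[-0.033,-0.028,0,0,0,0,0.67],[-0.033,-0.028,0,0,0,0,0.67],[-0.033,-0.028,0,0,0,0,0.67],[-0.033,-0.028,0,0,0,0,0.67],[-0.033,-0.028,0,0,0,0,0.67]]' && python3 -m inch '[[-0.033,-0.028,0,0,0,0,0.67],[-0.033,-0.028,0,0,0,0,0.67],[-0.023,-0.033,0,0,0,0,0.67],[-0.023,-0.033,0,0,0,0,0.67],[-0.023,-0.033,0,0,0,0,0.67]]'
```

```text
clock: 1.5
position: [0.2788, 0.4288, 0.1996]
tool_rot: [3.141, 0.0, 2.896]
force: [0.3, 0.1, -0.1]
grip_width: 0.0282
finger_force: 0.0
clock: 2.0
position: [0.3717, 0.2455, 0.1997]
tool_rot: [3.141, 0.0, 2.896]
force: [0.9, 0.5, -0.1]
grip_width: 0.0285
finger_force: 0.0
```

```bash
python3 -m inch '[[-0.023,-0.033,0,0,0,0,0.67],[-0.023,-0.033,0,0,0,0,0.67],[-0.023,-0.033,0,0,0,0,0.67],[-0.023,-0.033,0,0,0,0,0.67],[-0.008,-0.038,0,0,0,0,0.67]]' && python3 -m inch '[[-0.008,-0.038,0,0,0,0,0.67],[-0.008,-0.038,0,0,0,0,0.67],[-0.008,-0.038,0,0,0,0,0.67],[-0.008,-0.038,0,0,0,0,0.67],[-0.008,-0.038,0,0,0,0,0.67]]' && python3 -m inch '[[0,0,0.035,0,0,0,0.67],[0,0,0.035,0,0,0,0.67],[0,0,0.035,0,0,0,0.67],[0,0,0.035,0,0,0,0.67],[0,0,0,0,0,0,0.67]]'
```

```text
clock: 2.5
position: [0.4283, 0.0563, 0.1997]
tool_rot: [3.141, 0.001, 2.895]
force: [0.9, -0.1, -0.0]
grip_width: 0.0279
finger_force: 0.0
clock: 3.0
position: [0.4193, -0.1377, 0.1998]
tool_rot: [3.141, 0.001, 2.896]
force: [1.6, 0.4, 0.2]
grip_width: 0.0279
finger_force: 0.0
clock: 3.5
position: [0.4174, -0.1358, 0.0567]
tool_rot: [-3.141, -0.006, 2.896]
force: [-0.6, 0.6, 0.9]
grip_width: 0.0283
finger_force: 0.0
```

```bash
python3 -m inch '[[0,0,0.025,0,0,0,0.67],[0,0,0.018,0,0,0,0.67],[0,0,0.006,0,0,0,0.67],[0,0,0.003,0,0,0,0.67],[0,0,0,0,0,0,0.67]]'; python3 - <<'E'
from h import *
a=grab_frame("wrist");save(a,"w1.png")
s=telemetry.observe();print(s["position"],s["force"])
for r in landmark_of("lid_yellow_center","wrist"): print(r["score"],r["xy"],px2w("wrist",r["xy"],.007))
E
```

```text
clock: 4.0
position: [0.42, -0.1363, 0.0084]
tool_rot: [3.142, 0.001, 2.896]
force: [0.3, -0.7, -0.3]
grip_width: 0.0284
finger_force: 0.0
[ 0.42007191 -0.13631866  0.00850465] [0.32581856 0.94380669 1.15557411]
0.59 [315.1, 305.2] [ 0.46098856 -0.1457065   0.007     ]
```

View pics/w1.png

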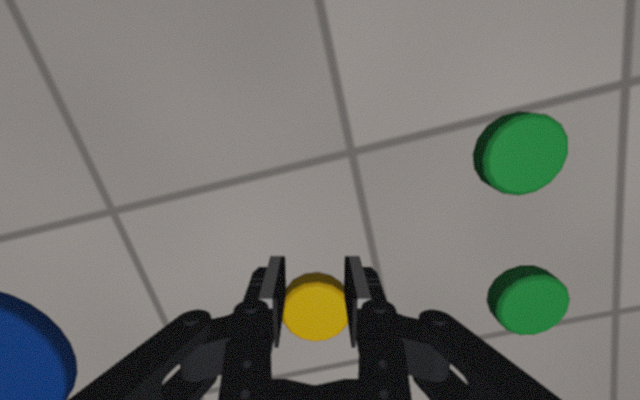

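```bash
python3 -m inch '[[0,0,0.004,0,0,0,0.67],[-0.015,0,0,0,0,0,0.67],[-0.015,0,0,0,0,0,0.67],[-0.015,0,0,0,0,0,0.67],[-0.015,0,0,0,0,0,0.67]]'; python3 - <<'E'
from h import *
a=grab_frame("wrist");save(a,"w2.png")
s=telemetry.observe();print(s["position"],s["force"])
for r in landmark_of("lid_yellow_center","wrist"): print(r["score"],r["xy"],px2w("wrist",r["xy"],.007))
E
```

```text
clock: 4.6
position: [0.4784, -0.1509, 0.0037]
tool_rot: [-3.142, 0.0, 2.896]
force: [0.2, 0.3, -0.0]
grip_width: 0.0281
finger_force: 0.0
[ 0.48082961 -0.15136064  0.00382513] [ 0.7316538  -0.06404281  0.23790392]
0.74 [315.4, 218.2] [ 0.46269436 -0.14586975  0.007     ]
```

View pics/w2.png

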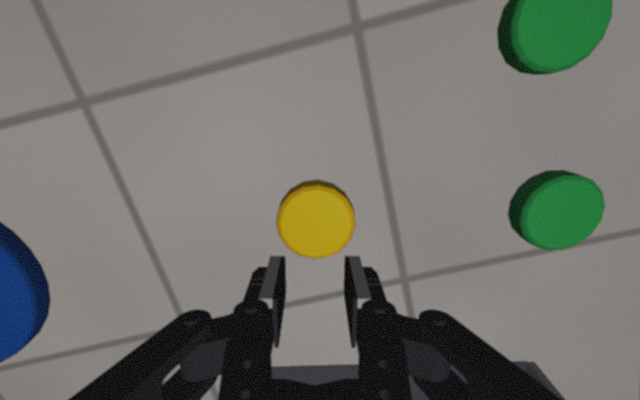

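The lid did not move. It is still at (0.463,-0.146), so the part-open finger tips passed above it. I'll measure the tip height from the finger pixels: inner tip edges about (284,257) and (345,257), gap 28 mm.

```bash
python3 - <<'E'
from h import *
s=telemetry.observe();p=s["position"]
c=calibration("wrist");print(np.round(c["pose"],3).tolist())
for z in(0,.005,.01,.015,.02,.025,.03):
    a,b=px2w("wrist",(285,257),z,c),px2w("wrist",(344.5,257),z,c)
    m=(a+b)/2-p; print(z,np.linalg.norm(a-b).round(4),(m[:2]@[-.970,.2435]).round(4))
E
```

```text
[[0.244, 0.918, 0.313, 0.399], [0.97, -0.231, -0.079, -0.13], [-0.0, 0.323, -0.947, 0.178], [0.0, 0.0, 0.0, 1.0]]
0 0.0354 -0.0099
0.005 0.0344 -0.0073
0.01 0.0334 -0.0047
0.015 0.0324 -0.002
0.02 0.0314 0.0006
0.025 0.0304 0.0032
0.03 0.0294 0.0058
```

```bash
python3 -m inch '[[0,0,-0.02,0,0,0,0.67],[0,0,-0.02,0,0,0,1],[0,0,0,0,0,0,1],[0,0,0,0,0,0,1],[0,0,0,0,0,0,1]]'; python3 - <<'E'
from h import *
a=grab_frame("wrist");save(a,"w3.png")
b=grab_frame("scene")
s=telemetry.observe();print(s["position"],s["grip_width"])
c=calibration("wrist");f=200/np.tan(np.radians(c["fovy"])/2);K=np.array([[f,0,c["cx"]],[0,f,c["cy"]],[0,0,1]])
T=np.linalg.inv(c["pose"])
P=np.array([s["position"],np.array(s["position"])+[0,0,.019]])
print(cv2.projectPoints(P,cv2.Rodrigues(T[:3,:3])[0],T[:3,3],K,np.array(c["dist"]))[0])
cr=cv2.resize(b[120:260,220:400],None,fx=2.6,fy=2.6)
x=np.zeros((400,640+468,3),np.uint8);x[:,:640]=a;x[:364,640:]=cr
save(cv2.resize(x,None,fx=.72,fy=.72,interpolation=cv2.INTER_AREA),"w3.png")
E
```

```text
clock: 5.2
position: [0.4771, -0.1506, 0.043]
tool_rot: [3.142, -0.001, 2.896]
force: [-0.6, 0.2, -0.8]
grip_width: -0.0001
finger_force: 0.0
[ 0.47718476 -0.15066943  0.04290981] -0.00017109019415553837
[[[313.66398779 244.53426574]]

 [[313.57505091 260.32062006]]]
```

View pics/w3.png

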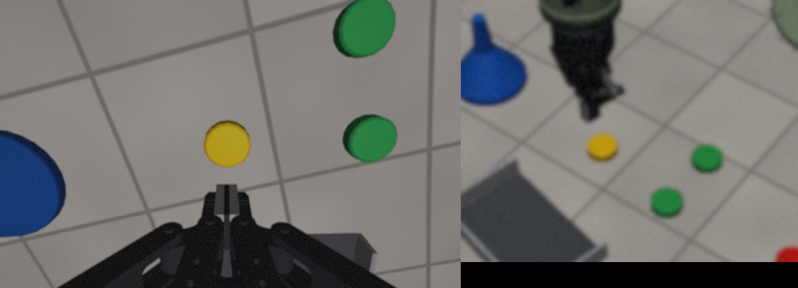

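```bash
python3 - <<'E'
from h import *
def proj(cam,P):
    c=calibration(cam);f=200/np.tan(np.radians(c["fovy"])/2);K=np.array([[f,0,c["cx"]],[0,f,c["cy"]],[0,0,1]])
    T=np.linalg.inv(c["pose"]); return cv2.projectPoints(np.array(P,float),cv2.Rodrigues(T[:3,:3])[0],T[:3,3],K,np.array(c["dist"]))[0][:,0]
b=grab_frame("scene"); p=np.array(telemetry.observe()["position"])
print(proj("scene",[p+[0,0,d] for d in(0,.01,.02,.03)]).round(1).tolist())
g=b.max(2)
m=(g<75); 
for r in range(165,195): 
    c=np.where(m[r,260:320])[0]+260; print(r,(c.min(),c.max(),len(c)) if len(c) else None,end="; ")
E
```

```text
[[289.3, 191.6], [289.0, 188.9], [288.8, 186.1], [288.5, 183.3]]
165 (np.int64(278), np.int64(300), 23); 166 (np.int64(280), np.int64(305), 26); 167 (np.int64(281), np.int64(306), 24); 168 (np.int64(281), np.int64(306), 24); 169 (np.int64(281), np.int64(306), 26); 170 (np.int64(282), np.int64(304), 23); 171 (np.int64(283), np.int64(302), 20); 172 (np.int64(284), np.int64(301), 18); 173 (np.int64(284), np.int64(299), 16); 174 (np.int64(284), np.int64(297), 14); 175 (np.int64(284), np.int64(295), 12); 176 (np.int64(284), np.int64(294), 11); 177 (np.int64(285), np.int64(293), 9); 178 (np.int64(285), np.int64(293), 9); 179 (np.int64(285), np.int64(293), 9); 180 (np.int64(285), np.int64(293), 9); 181 (np.int64(285), np.int64(293), 9); 182 (np.int64(285), np.int64(292), 8); 183 (np.int64(287), np.int64(290), 4); 184 (np.int64(288), np.int64(288), 1); 185 None; 186 None; 187 None; 188 None; 189 None; 190 None; 191 None; 192 None; 193 None; 194 None;
```

Both views put the real tips about 30–35 mm above the reported TCP. I'll back up behind the lid and go down gently, watching the force.

```bash
python3 -m inch '[[0.03,0,0,0,0,0,0.67],[0.03,0,0,0,0,0,0.67],[0,0,0.02,0,0,0,0.67],[0,0,0.02,0,0,0,0.67],[0,0,0.003,0,0,0,0.67]]' && python3 -m inch '[[0,0,0.005,0,0,0,0.67],[0,0,0.005,0,0,0,0.67],[0,0,0.004,0,0,0,0.67],[0,0,0.003,0,0,0,0.67],[0,0,0,0,0,0,0.67]]' ; python3 - <<'E'
from h import *
a=grab_frame("wrist");b=grab_frame("scene");s=telemetry.observe();print(s["position"],s["force"],s["moment"])
m=b.max(2)<75
for r in range(185,206): 
    c=np.where(m[r,270:320])[0]+270; print(r,(int(c.min()),int(c.max())) if len(c) else None,end="; ")
E
```

```text
clock: 5.85
position: [0.4183, -0.1359, -0.0011]
tool_rot: [-3.141, -0.003, 2.896]
force: [0.1, 0.0, -0.5]
grip_width: 0.0279
finger_force: 0.0
clock: 6.35
position: [0.4194, -0.1362, -0.0166]
tool_rot: [-3.142, -0.0, 2.896]
force: [-0.0, -0.2, 0.0]
grip_width: 0.0282
finger_force: 0.0
[ 0.41949441 -0.13620281 -0.01638145] [-0.39882854 -0.42143356 -0.43424374] [-0.03693622  0.00878078 -0.02931544]
185 (310, 317); 186 (310, 317); 187 (310, 316); 188 (310, 316); 189 (310, 316); 190 (310, 315); 191 (311, 314); 192 None; 193 None; 194 None; 195 None; 196 None; 197 None; 198 None; 199 None; 200 None; 201 None; 202 None; 203 None; 204 None; 205 None;
```

```bash
python3 -m inch '[[0,0,0.002,0,0,0,0.67],[0,0,0.002,0,0,0,0.67],[0,0,0.002,0,0,0,0.67],[0,0,0,0,0,0,0.67]]' | egrep 'pos|force'; python3 -m inch '[[0,0,0.002,0,0,0,0.67],[0,0,0.001,0,0,0,0.67],[0,0,0,0,0,0,0.67]]'| egrep 'pos|force'
```

```text
position: [0.4193, -0.1362, -0.0227]
force: [0.8, -0.3, -0.2]
finger_force: 0.0
position: [0.4193, -0.1362, -0.0256]
force: [0.5, -0.0, 0.7]
finger_force: 0.0
```

```bash
python3 - <<'E'
from h import *
def proj(cam,P):
    c=calibration(cam);f=200/np.tan(np.radians(c["fovy"])/2);K=np.array([[f,0,c["cx"]],[0,f,c["cy"]],[0,0,1]])
    T=np.linalg.inv(c["pose"]); return cv2.projectPoints(np.array(P,float),cv2.Rodrigues(T[:3,:3])[0],T[:3,3],K,np.array(c["dist"]))[0][:,0]
a=grab_frame("wrist");b=grab_frame("scene"); s=telemetry.observe();p=np.array(s["position"]);print(p,s["force"])
q=p+[.01,0.0,0]
for d in (.015,.02,.025,.03,.035): print(d,[proj("scene",[p+np.array([.0107-.0034*k,-.0027-.0136*k,d])])[0].round(1).tolist() for k in(-1,1)])
m=b.max(2)<75
for r in range(186,206): 
    c=np.where(m[r,270:320])[0]+270; print(r,(c.tolist()) if len(c) else None,end="; ")
u=cv2.resize(b[165:225,270:350],None,fx=8,fy=8,interpolation=2)
v=cv2.resize(a[180:400,180:460],None,fx=1.2,fy=1.2)
o=np.zeros((480+0,640,3),np.uint8);o[:480]=u
save(o,"s4.png")
E
```

```text
[ 0.419451   -0.13621454 -0.02551162] [0.90973385 0.27538796 0.61021629]
0.015 [[308.7, 199.7], [302.0, 193.6]]
0.02 [[308.6, 198.4], [301.9, 192.3]]
0.025 [[308.6, 197.1], [301.8, 191.0]]
0.03 [[308.5, 195.8], [301.8, 189.7]]
0.035 [[308.5, 194.5], [301.7, 188.4]]
186 [302, 303, 304, 305, 309, 310, 311, 312, 313, 314, 315, 316, 317, 318, 319]; 187 [303, 310, 311, 312, 313, 314, 315, 316, 317, 318]; 188 [310, 311, 312, 313, 314, 315, 316, 317]; 189 [310, 311, 312, 313, 314, 315, 316, 317]; 190 [310, 311, 312, 313, 314, 315, 316]; 191 [310, 311, 312, 313, 314, 315, 316]; 192 [311, 312, 313, 314, 315, 316]; 193 [311, 312, 313, 314, 315]; 194 [311, 312, 313]; 195 None; 196 None; 197 None; 198 None; 199 None; 200 None; 201 None; 202 None; 203 None; 204 None; 205 None;
```

View pics/s4.png

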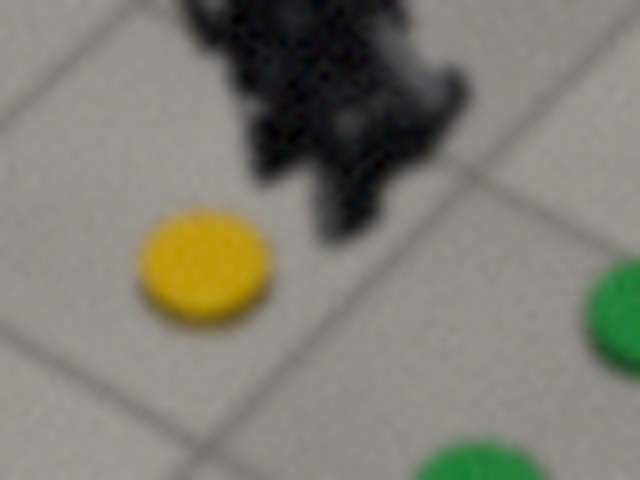

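```bash
python3 -m inch '[[0,0,0.002,0,0,0,0.67],[0,0,0.001,0,0,0,0.67],[0,0,0,0,0,0,0.67]]' | egrep 'pos|force'; python3 -m inch '[[-0.012,0,0,0,0,0,0.67],[-0.015,0,0,0,0,0,0.67],[-0.015,0,0,0,0,0,0.67],[-0.005,0,0,0,0,0,0.67],[0,0,0,0,0,0,0.67]]'| egrep 'pos|force';  python3 - <<'E'
from h import *
a=grab_frame("wrist")
for r in landmark_of("lid_yellow_center","wrist"): print(r["score"],r["xy"],px2w("wrist",r["xy"],.007))
E
```

```text
position: [0.4194, -0.1362, -0.0287]
force: [0.1, -0.0, 0.6]
finger_force: 0.0
position: [0.4657, -0.1478, -0.0286]
force: [0.1, -0.3, 0.4]
finger_force: 0.0
0.6 [314.5, 326.1] [ 0.4915943  -0.15383323  0.007     ]
```

The cradle now pushes the lid, which sits 27 mm ahead of the TCP as expected. Next I'll sweep yellow into the tray.

```bash
python3 -m inch '[[-0.015,0,0,0,0,0,0.67],[-0.015,0,0,0,0,0,0.67],[-0.015,0,0,0,0,0,0.67],[-0.015,0,0,0,0,0,0.67],[-0.015,0,0,0,0,0,0.67]]' | egrep 'pos|force'; python3 -m inch '[[-0.015,0,0,0,0,0,0.67],[-0.015,0,0,0,0,0,0.67],[-0.015,0,0,0,0,0,0.67],[-0.015,0,0,0,0,0,0.67],[-0.014,0,0,0,0,0,0.67]]'| egrep 'pos|force'; python3 -m inch '[[-0.009,0,0,0,0,0,0.67],[-0.005,0,0,0,0,0,0.67],[0,0,0,0,0,0,0.67]]'| egrep 'pos|force';  python3 - <<'E'
from h import *
a=grab_frame("wrist")
for n in("lid_yellow_center","lid_green_center"):
  for r in landmark_of(n,"wrist"): print(n,r["score"],r["xy"],px2w("wrist",r["xy"],.007))
E
```

```text
position: [0.5376, -0.1659, -0.0285]
force: [-0.4, -0.3, -0.2]
finger_force: 0.1
position: [0.6094, -0.1839, -0.0286]
force: [-0.2, 0.7, 0.7]
finger_force: 0.2
position: [0.6231, -0.1873, -0.0286]
force: [-0.6, 0.1, -0.2]
finger_force: 0.0
lid_yellow_center 0.92 [317.2, 321.1] [ 0.64703943 -0.19148273  0.007     ]
```

```bash
python3 -m inch '[[0.02,0,0,0,0,0,0.67],[0,0,-0.04,0,0,0,0.67],[0,0,-0.04,0,0,0,0.67],[0,0,0,0,0,0,0.67]]' | egrep 'pos|force'; python3 -m inch '[[0.038,0.0293,0,0,0,0,0.67],[0.038,0.0293,0,0,0,0,0.67],[0.038,0.0293,0,0,0,0,0.67],[0.038,0.0293,0,0,0,0,0.67],[0.038,0.0293,0,0,0,0,0.67]]'| egrep 'pos|force'; python3 -m inch '[[0,0,0,0,0,0.12,0.67],[0,0,0,0,0,0.12,0.67],[0,0,0,0,0,0.122,0.67],[0,0,0,0,0,0,0.67]]'| egrep 'pos|force|rot';  python3 - <<'E'
from h import *
a=grab_frame("wrist")
for n in("lid_green_center",):
  for r in landmark_of(n,"wrist"): print(n,r["score"],r["xy"],px2w("wrist",r["xy"],.007))
E
```

```text
position: [0.6059, -0.1833, 0.0565]
force: [0.3, -0.1, -0.1]
finger_force: 0.0
position: [0.4533, 0.007, 0.0516]
force: [0.1, 1.1, -0.8]
finger_force: 0.0
position: [0.4547, 0.006, 0.0515]
tool_rot: [-3.141, 0.0, 2.532]
force: [-0.2, 0.5, -0.2]
finger_force: 0.0
lid_green_center 0.84 [314.7, 269.3] [ 0.48904107 -0.01710158  0.007     ]
lid_green_center 0.7 [234.7, 172.0] [ 0.39798673 -0.01932039  0.007     ]
```

```bash
python3 -m inch '[[0,0,0.03,0,0,0,0.67],[0,0,0.03,0,0,0,0.67],[0,0,0.015,0,0,0,0.67],[0,0,0.005,0,0,0,0.67],[0,0,0,0,0,0,0.67]]' | egrep 'pos|force'; python3 -m inch '[[-0.015,0,0,0,0,0,0.67],[-0.015,0,0,0,0,0,0.67],[-0.015,0,0,0,0,0,0.67],[-0.015,0,0,0,0,0,0.67],[-0.015,0,0,0,0,0,0.67]]' | egrep 'pos|force'; python3 - <<'E'
from h import *
a=grab_frame("wrist")
for r in landmark_of("lid_green_center","wrist"): print(r["score"],r["xy"],px2w("wrist",r["xy"],.007))
E
```

```text
position: [0.4548, 0.0056, -0.0287]
force: [-0.2, 0.3, 0.1]
finger_force: 0.0
position: [0.5177, -0.0373, -0.0272]
force: [0.3, 0.6, 0.3]
finger_force: 0.1
0.96 [318.0, 322.5] [ 0.54147542 -0.05151231  0.007     ]
0.9 [166.0, 14.1] [ 0.39734652 -0.01965181  0.007     ]
```

```bash
python3 -m inch '[[-0.015,0,0,0,0,0,0.67],[-0.015,0,0,0,0,0,0.67],[-0.015,0,0,0,0,0,0.67],[-0.015,0,0,0,0,0,0.67],[-0.015,0,0,0,0,0,0.67]]' | egrep 'pos|force'; python3 -m inch '[[-0.015,0,0,0,0,0,0.67],[-0.015,0,0,0,0,0,0.67],[-0.015,0,0,0,0,0,0.67],[-0.014,0,0,0,0,0,0.67],[-0.012,0,0,0,0,0,0.67]]' | egrep 'pos|force'; python3 -m inch '[[-0.007,0,0,0,0,0,0.67],[0,0,0,0,0,0,0.67]]' | egrep 'pos|force';python3 - <<'E'
from h import *
a=grab_frame("wrist")
for n in("lid_yellow_center","lid_green_center"):
  for r in landmark_of(n,"wrist"): print(n,r["score"],r["xy"],px2w("wrist",r["xy"],.007))
E
```

```text
position: [0.5785, -0.0795, -0.0276]
force: [-0.9, -0.1, -0.1]
finger_force: 0.1
position: [0.6368, -0.1202, -0.0276]
force: [-0.9, 0.1, -0.4]
finger_force: 0.1
position: [0.6425, -0.1244, -0.028]
force: [-0.5, -0.3, 0.3]
finger_force: 0.0
lid_green_center 0.93 [313.7, 323.1] [ 0.66309044 -0.13863218  0.007     ]
```

```bash
python3 -m inch '[[0.03,0,0,0,0,0,0.67],[0,0,-0.04,0,0,0,0.67],[0,0,-0.04,0,0,0,0.67],[0,0,0,0,0,0,0.67],[0.037,0.0217,0,0,0,0,0.67]]' | egrep 'pos|force'; python3 -m inch '[[0.037,0.0217,0,0,0,0,0.67],[0.037,0.0217,0,0,0,0,0.67],[0.037,0.0217,0,0,0,0,0.67],[0.037,0.0217,0,0,0,0,0.67],[0.037,0.0217,0,0,0,0,0.67]]'| egrep 'pos|force'; python3 -m inch '[[0.037,0.0217,0,0,0,0,0.67],[0.037,0.0217,0,0,0,0,0.67],[0,0,0,0,0,0.13,0.67],[0,0,0,0,0,0.13,0.67],[0,0,0,0,0,0.13,0.67]]'| egrep 'pos|force|rot'; python3 -m inch '[[0,0,0,0,0,0.13,0.67],[0,0,0,0,0,0.13,0.67],[0,0,0,0,0,0.13,0.67],[0,0,0,0,0,0.13,0.67],[0,0,0,0,0,0,0.67]]'| egrep 'pos|force|rot';  python3 - <<'E'
from h import *
a=grab_frame("wrist");print(telemetry.observe()["qpos"])
for n in("lid_red_center",):
  for r in landmark_of(n,"wrist"): print(n,r["score"],r["xy"],px2w("wrist",r["xy"],.007))
E
```

```text
position: [0.601, -0.0723, 0.0531]
force: [0.7, 1.4, -0.3]
finger_force: 0.0
position: [0.5083, 0.1281, 0.0516]
force: [0.5, 1.4, -0.2]
finger_force: 0.0
position: [0.4731, 0.2048, 0.0515]
tool_rot: [-3.142, -0.0, 2.14]
force: [0.5, 0.4, 0.4]
finger_force: 0.0
position: [0.4731, 0.2045, 0.0513]
tool_rot: [-3.141, 0.001, 1.622]
force: [-0.1, -0.5, -0.7]
finger_force: 0.0
[-0.96110972  0.67406674  0.61741685  2.02543849 -0.64594903  0.64327115
  0.14455144]
lid_red_center 0.98 [205.9, 164.7] [0.39903964 0.23779247 0.007     ]
lid_red_center 0.97 [313.6, 271.1] [0.4748967  0.16189976 0.007     ]
```

```bash
python3 -m inch '[[0,0,0.03,0,0,0,0.67],[0,0,0.03,0,0,0,0.67],[0,0,0.015,0,0,0,0.67],[0,0,0.005,0,0,0,0.67],[0,0,0,0,0,0,0.67]]' | egrep 'pos|force'; for i in 1; do python3 -m inch '[[-0.015,0,0,0,0,0,0.67],[-0.015,0,0,0,0,0,0.67],[-0.015,0,0,0,0,0,0.67],[-0.015,0,0,0,0,0,0.67],[-0.015,0,0,0,0,0,0.67]]' | egrep 'pos|force'; done; python3 - <<'E'
from h import *
a=grab_frame("wrist")
for r in landmark_of("lid_red_center","wrist"): print(r["score"],r["xy"],px2w("wrist",r["xy"],.007))
E
```

```text
position: [0.4739, 0.2041, -0.0284]
force: [0.1, -0.3, 1.0]
finger_force: 0.0
position: [0.4785, 0.1292, -0.0272]
force: [-0.1, 0.0, -0.9]
finger_force: 0.0
0.78 [310.7, 322.8] [0.47779809 0.1010563  0.007     ]
0.62 [113.3, 7.0] [0.39948925 0.23604937 0.007     ]
```

```bash
python3 -m inch '[[-0.015,0,0,0,0,0,0.67],[-0.015,0,0,0,0,0,0.67],[-0.015,0,0,0,0,0,0.67],[-0.015,0,0,0,0,0,0.67],[-0.015,0,0,0,0,0,0.67]]' | egrep 'pos|force'; python3 -m inch '[[-0.015,0,0,0,0,0,0.67],[-0.015,0,0,0,0,0,0.67],[-0.015,0,0,0,0,0,0.67],[-0.015,0,0,0,0,0,0.67],[-0.015,0,0,0,0,0,0.67]]' | egrep 'pos|force'; python3 -m inch '[[-0.009,0,0,0,0,0,0.67],[-0.005,0,0,0,0,0,0.67],[0,0,0,0,0,0,0.67]]' | egrep 'pos|force'; python3 - <<'E'
from h import *
a=grab_frame("wrist")
for r in landmark_of("lid_red_center","wrist"): print(r["score"],r["xy"],px2w("wrist",r["xy"],.007))
E
```

```text
position: [0.4824, 0.055, -0.0277]
force: [-0.2, 0.7, 0.4]
finger_force: 0.2
position: [0.4865, -0.0201, -0.0277]
force: [0.8, 0.2, -0.2]
finger_force: 0.2
position: [0.4867, -0.0343, -0.0282]
force: [0.4, -0.3, -0.0]
finger_force: 0.0
0.81 [311.1, 322.3] [ 0.48596814 -0.05904223  0.007     ]
```

```bash
python3 -m inch '[[0.03,0,0,0,0,0,0.67],[0,0,-0.04,0,0,0,0.67],[0,0,-0.04,0,0,0,0.67],[-0.0228,-0.0218,0,0,0,0,0.67],[-0.0228,-0.0218,0,0,0,0,0.67]]' | egrep 'pos|force'; python3 -m inch '[[0,0,0,0,0,-0.132,0.67],[0,0,0,0,0,-0.132,0.67],[0,0,0,0,0,-0.132,0.67],[0,0,0,0,0,-0.132,0.67],[0,0,0,0,0,-0.132,0.67]]'| egrep 'pos|force'; python3 -m inch '[[0,0,0,0,0,-0.132,0.67],[0,0,0,0,0,-0.132,0.67],[0,0,0,0,0,-0.132,0.67],[0,0,0,0,0,-0.132,0.67],[0,0,0,0,0,-0.132,0.67]]'| egrep 'pos|force|rot'; python3 -m inch '[[0,0,0,0,0,0,0.67]]' | egrep 'pos|rot';  python3 - <<'E'
from h import *
a=grab_frame("wrist");print(telemetry.observe()["clock"])
for r in landmark_of("lid_red_center","wrist"): print(r["score"],r["xy"],px2w("wrist",r["xy"],.007))
E
```

```text
position: [0.4441, -0.0511, 0.0523]
force: [-0.0, -0.5, 0.3]
finger_force: 0.0
position: [0.4438, -0.0514, 0.0516]
force: [-0.1, 0.8, 0.1]
finger_force: 0.0
position: [0.4438, -0.0515, 0.0515]
tool_rot: [3.141, -0.0, 2.95]
force: [-0.0, -0.0, -0.3]
finger_force: 0.0
position: [0.4438, -0.0517, 0.0516]
tool_rot: [3.141, 0.0, 2.947]
19.7
0.87 [312.2, 273.2] [ 0.48731455 -0.06201654  0.007     ]
```

```bash
python3 -m inch '[[0,0,0.03,0,0,0,0.67],[0,0,0.03,0,0,0,0.67],[0,0,0.015,0,0,0,0.67],[0,0,0.005,0,0,0,0.67],[0,0,0,0,0,0,0.67]]' | egrep 'pos|force';  python3 -m inch '[[-0.015,0,0,0,0,0,0.67],[-0.015,0,0,0,0,0,0.67],[-0.015,0,0,0,0,0,0.67],[-0.015,0,0,0,0,0,0.67],[-0.015,0,0,0,0,0,0.67]]' | egrep 'pos|force'; python3 -m inch '[[-0.015,0,0,0,0,0,0.67],[-0.015,0,0,0,0,0,0.67],[-0.015,0,0,0,0,0,0.67],[-0.015,0,0,0,0,0,0.67],[-0.015,0,0,0,0,0,0.67]]' | egrep 'pos|force'; python3 -m inch '[[-0.015,0,0,0,0,0,0.67],[-0.012,0,0,0,0,0,0.67],[-0.006,0,0,0,0,0,0.67],[0,0,0,0,0,0,0.67]]' | egrep 'pos|force';python3 - <<'E'
from h import *
a=grab_frame("wrist")
for r in landmark_of("lid_red_center","wrist"): print(r["score"],r["xy"],px2w("wrist",r["xy"],.007))
E
```

```text
position: [0.4434, -0.0522, -0.0288]
force: [0.5, 1.1, -0.1]
finger_force: 0.0
position: [0.5185, -0.067, -0.0272]
force: [0.0, -0.1, 0.1]
finger_force: 0.0
position: [0.592, -0.0817, -0.027]
force: [-0.2, -0.4, -1.5]
finger_force: 0.0
position: [0.6239, -0.0882, -0.0277]
force: [-0.8, 0.9, 0.7]
finger_force: 0.0
0.59 [315.2, 321.4] [ 0.64786941 -0.09216661  0.007     ]
```

Red is in. I'll retract, lift clear and check from above.

```bash
python3 -m inch '[[0.03,0,0,0,0,0,0.67],[0,0,-0.05,0,0,0,0.67],[0,0,-0.05,0,0,0,0.67],[0.045,0,0,0,0,0,0.67],[0.045,0,0,0,0,0,0.67]]' | egrep 'pos|force'; python3 -m inch '[[0.045,0,-0.02,0,0,0,0.67],[0,0,0,0,0,0,0.67]]' | egrep 'clock|pos|force';python3 - <<'E'
from h import *
I=grab_frame("top"); h=cv2.cvtColor(I,cv2.COLOR_RGB2HSV)
R=np.array([[.98,-.199],[.199,.98]])
for n,lo,hi in(("red",0,8),("yel",22,34),("grn",50,80)):
    m=cv2.inRange(h,(lo,120,60),(hi,255,255))
    k,_,st,ce=cv2.connectedComponentsWithStats(m)
    for i in range(1,k):
        if st[i,4]>60:
            w=px2w("top",ce[i],.011)[:2]
            if .35<w[0]<.75 and abs(w[1])<.28: print(n,st[i,4],w.round(3),"tray",(R@(w-[.635,-.139])).round(3))
save(cv2.resize(I[110:270,120:510],None,fx=2,fy=2,interpolation=2),"end.png")
for n,z in(("jar_top_center",.15),("funnel_center",.06),("pot_center",.035)):
    for r in landmark_of(n,"top")[:1]: print(n,px2w("top",r["xy"],z).round(3))
E
```

```text
position: [0.5047, -0.0643, 0.0728]
force: [1.0, -0.4, -0.6]
finger_force: 0.0
clock: 22.45
position: [0.4563, -0.055, 0.0931]
force: [0.8, 0.9, -0.1]
finger_force: 0.0
red 215 [ 0.651 -0.093] tray [0.007 0.049]
red 219 [0.399 0.237] tray [-0.306  0.322]
yel 252 [ 0.65  -0.193] tray [ 0.025 -0.05 ]
grn 235 [ 0.665 -0.14 ] tray [0.03  0.005]
jar_top_center [0.497 0.371 0.15 ]
funnel_center [ 0.453 -0.365  0.06 ]
pot_center [0.649 0.15  0.035]
```

View pics/end.png

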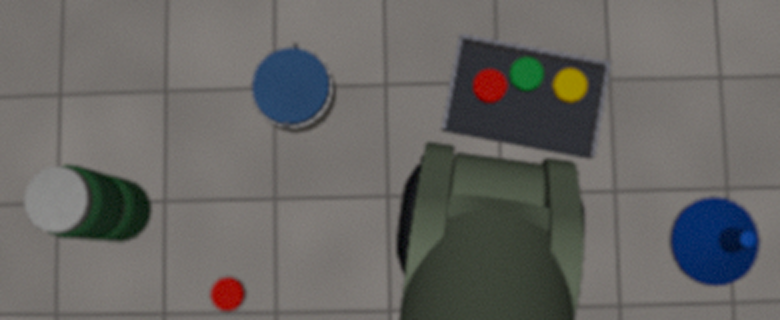

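All three lids lie inside the tray: red (490,85), green (527,73) and yellow (570,85) in the crop. The jars, funnel and pot haven't moved, and the arm is clear of everything.

```bash
python3 -c "
from workcell import bot; print(bot.job_done())"
```

```text
the job is handed in; nothing more can be done
None
```

The job is handed in at about 22 s: the last top view showed the red, yellow and green lids inside the tray, with the jars, funnel and pot still where they started; `job_done()` returned no verdict.

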